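# Stand a moss picture on its kickstand and hold it

### The job

The framed moss picture is leaning forward on the two-post rest, with its kickstand still folded up over the top of the frame. While the frame leans there, swing the kickstand back over its centre until it locks fully down behind the frame, then bring the frame back upright so that its bottom edge and the kickstand's crossbar both rest on the table, clear of the rest. It is front-heavy and would tip forward again, so finish while still holding it upright with the fingers, and leave the glue bottle, the pot and the pebble where they are.

Things in the scene. Friction and masses are not known exactly. Their poses are not given: they have to be found in the camera images.
- frame: Loose wooden frame with moss relief, 0.9 kg, 200 mm wide (y), 200 tall (z), 26 thick (x -4 to 22). Origin: middle of the front lower edge of its 8 mm thick keel strip (x -8 to 0), on which it rocks. +x: moss face, away from the robot; back towards it. Starts leaning 0.30 rad to +x on the rest. Tips forward unless held; the lowered stand only stops it tipping back. Axes turn with the frame.
- frame_top (a point): Middle of the top of the frame's top rail (frame x 9, y 0, z 200 mm); axes as the frame's. The plain solid rail spans frame z 160 to 200 mm and can be pinched front to back (26 mm); below it moss stands up to 9 mm proud of the face.
- stand (a joint): Kickstand angle about hubs on side brackets behind the frame (frame x -75, z 130 mm). 0: folded, arms up; grows as it swings up, back (-x), down; 3.49 rad: end stop, arms 0.1 rad past straight down, locked over centre. Its weight holds it folded; past about 0.35 rad with the frame leaning it falls to the stop by itself, and a light spring keeps it there. Under 1 N at the bar moves it.
- stand_bar (a point): Middle of the kickstand's crossbar: 10 mm round aluminium bar along frame y, 224 mm long, joined to the hubs by 9 mm round arms at frame y -112 and 112 mm; 126 mm from the hub axis. Folded, it is at frame x -44, z 252 mm, above and behind the top rail. Fully down with the frame upright it lies on the table (centre 5 mm up), 62 mm behind the frame's origin.
- rest: Fixed rest: 70 x 230 x 12 mm plywood foot with two upright 16 mm round posts, 123 mm tall, rubber-topped, against the frame's stiles. Origin on the table where the frame's keel edge starts (frame origin within 6 mm along y); +x is the way the frame leans. Posts at x 67, y -88 and 88 mm; foot spans x 44 to 114 mm.
- glue: Bystander: white glue bottle with blue cap, 54 mm across, 130 mm tall; origin at the centre of its underside.
- pot: Bystander: white open ceramic pot, 72 mm across, 75 mm tall; origin at the centre of its underside.
- pebble: Bystander: grey stone, 62 mm across, 28 mm tall; origin at the centre of its underside.
Things that resemble listed ones, but are neither listed nor needed, are in the scene too. Several things look just like the rest: the one meant starts farthest to the robot's left.

How it is judged:
On the way, in this order (a step that is already met when the one before it is completed fails the run):
1. the kickstand is fully down while the frame still leans forward on the rest (value of joint stand above 3.4 rad and angle between frame's own z axis and vertical above 0.15 rad and contact force between frame and rest above 0.2 N), for 0.2 s.
2. the frame has been brought upright (angle between frame's own z axis and vertical below 0.06 rad and value of joint stand above 3.4 rad), for 0.2 s.
At the end, for the whole second after the job is handed in: For the last second the fingers press on the frame (over 0.3 N); it is upright within 0.06 rad, still, off the rest, its bottom edge within 6 mm of the table; the kickstand is fully down (over 3.40 rad), its crossbar centre under 9 mm (5 mm when resting) (all of step 2 and height (world z) of frame below 0.006 m and height (world z) of stand_bar below 0.009 m and contact force between the fingers and frame above 0.3 N and contact force between frame and rest below 0.1 N and linear speed of frame below 0.03 m/s); the arm keeps its last pose, push and grip.
It fails at once if the glue bottle is knocked out of its place (moved over 25 mm) (distance of glue from where it was at the start of the episode above 0.025 m).
It fails at once if the pot is knocked out of its place (moved over 25 mm) (distance of pot from where it was at the start of the episode above 0.025 m).
It fails at once if the pebble is knocked out of its place (moved over 25 mm) (distance of pebble from where it was at the start of the episode above 0.025 m).
It also fails if it takes over 46 s, if anything falls off the work surface, if the arm or the gripper's body presses on something with over 40 N, if the wrist force passes 120 N, or if a joint passes its speed limit or range.

### The arm

A 6-joint arm with a two-finger parallel gripper is mounted at the origin on the work surface. World frame = base frame: x ahead of the robot, y to its left, z up, the work surface at z = 0. Lengths are in m, angles in rad, forces in N, time in s.
With the tool pointing down it reaches from about 0.35 to 0.975 m from the base axis. Payload 4.9 kg.
Tool frame: the origin (TCP) lies at the very end of the fingers, on their centre line; the grasp point (between the pads) lies 19 mm behind it; z points along the fingers, y is the line along which they close (so a half turn about z gives the same grasp; the last joint's range is limited). The gripper opens to 85 mm and grips with 20 to 120 N. Pads are 22 mm wide; open, the fingers measure 114 mm over their backs; the gripper's body (76 mm by 85 mm) begins 54 mm behind the grasp point. The pads swing forward as they close: fully open they stand 13 mm farther back than shut.
Start: joints at [1.008, 0.053, 1.613, -0, 1.476, -0.119], TCP at [0.268, 0.564, 0.231] pointing down, gripper open.
Joint ranges: [-3.01, 3.01], [-1.01, 2.22], [0.06, 2.58], [-1.02, 4.17], [0.09, 2.62], [-3.14, 3.14]. Speed limits (rad/s): [2.57, 2.57, 3.14, 3.14, 3.14, 3.14].

### API

Orientations are given as a rotation vector (axis times angle).
In Python, from workcell import bot gives the robot as it stands.
- The arm moves only by the shell command python3 -m inch 'ROWS' [FORCE]. ROWS is a JSON object whose one key "steps" holds a list of rows, each an object of numbers: "gripper": the finger opening in mm, from 0 to 85.4; "dx", "dy", "dz": the shift along the tool's x, y, z in units of 60 mm (1.0 is 60 mm); "wx", "wy", "wz": the turn, a rotation vector about the tool's x, y, z in units of 6 degrees (1.0 is 6 degrees). In form: {"steps": [{"gripper": .., "dx": .., "dy": .., "dz": .., "wx": .., "wy": .., "wz": ..}, ...]}. A call has 1 to 5 rows; each row shifts and turns the commanded pose from where the row before left it, along the tool's axes as they then stand; what a row does not reach is not made up. A row lasts 1/8 s, in which the tool goes at most 62.5 mm and 10.7 degrees, less where a joint would pass 70% of its speed; a pose out of reach is approached as far as the arm can. A call is refused whole if a number of a shift passes 1 or a number of a turn 1, either way. A call with a gripper value outside its range is refused whole. The fingers move at their own pace and stop on an object; FORCE is the grip in N (left out, the last holds). Time passes only in rows, so rows that do not move let the fingers close. It gives the time, the measured TCP pose, the force, the opening and the grip force at its end, in the units of the state.
- bot.sense(): the state, without advancing time (a new reading comes with each control period).
- bot.snapshot(name): name is "scene" or "top" or "wrist"; returns the picture (420x560x3 uint8, blue, green, red); there is no depth.
- bot.camera_params(name): a dict with "K" (3x3 intrinsics, pixels), "pose" (4x4, takes a point from camera to world coordinates). Camera axes: x right, y up, looking along -z (the intrinsics and any distortion apply to the point x, -y, -z); pixel columns grow to the right and rows downward; lengths in m; the calibration is good to about 2 mm. A picture is of the moment at which its call begins: read the wrist's pose just before it. camera_params takes no time and is no camera call; for the wrist camera it gives the pose at the moment of the call.
- bot.job_done(): hands the job in; it is judged then, once.
Trained networks look in the newest picture that a camera, given by its name, has taken for a name from the list of things; names that differ only in an ending like _2 or _b are one class to them, and where a whole thing is asked for, a point or a joint stands for the part that bears it (a point fixed in the world has none). Each returns a list of dicts, best first, with "confidence" (0 to 1); they miss things now and then, are a little off and sometimes report something else, mostly with a low value. They report only what shows in the picture. A call takes as long as a camera call. They do not tell look-alikes from the thing itself.
- bot.look_for(camera, name): "centre" ([x, y, z] in m, in the coordinates of the camera as it stood for that picture, good to about 4 mm: the middle of the surface that is visible of it).
- bot.trace(camera, name): "mask" (420x560 bool, what is visible of it).
- bot.mark_of(camera, name): "centre" ([x, y, z] in m, in the coordinates of the camera as it stood for that picture, good to about 4 mm: a listed point, or the origin of a listed thing).
The state is a dict: "time_s": time; "joint_pos": joint angles; "joint_velocities": joint speeds; "joint_torque": joint torques, N m; "tool_pos": TCP position; "ee_rot": TCP orientation; "wrist_force": force on the tool from outside, world axes, zero at the start; "wrist_torque": the same for the moment, N m; "width": finger opening in m; "grasp_force": force on a finger pad.
Only numpy, scipy, OpenCV 4.12 (cv2) and the standard library are available. Lean on these libraries where they do the work, as an engineer would, in place of code of your own. Each camera call takes 0.05 s, during which the arm holds its last target. There are 200 camera calls.

## Working session

There is one attempt and no reset: what is moved stays moved. The work goes in short steps, Python scripts to look and compute and a shell command to move; the robot and the scene stay as the last step left them, time stands still between calls to the robot, and variables do not carry over. Pictures are saved under pics/ and viewed, at most 10 in all, crops included, and the job is handed in when it is done.

```bash
ls; mkdir -p pics; cat > h.py <<'E'
import numpy as np, cv2
from workcell import bot
def w(cam,P,p): return (p@np.r_[P,1])[:3]
def see(cam,name,fn='mark_of'):
    p=np.array(bot.camera_params(cam)['pose'])
    return [(round(d['confidence'],2),np.round(w(cam,d['centre'],p),4).tolist()) for d in getattr(bot,fn)(cam,name)]
E
python3 - <<'E'
from h import *
s=bot.sense(); print({k:np.round(v,3).tolist() for k,v in s.items()})
ims=[bot.snapshot(c) for c in('scene','top')]
cv2.imwrite('pics/a.png',ims[0]); cv2.imwrite('pics/b.png',ims[1])
for c in('scene','top'):
    for n in('frame','frame_top','stand_bar','rest','glue','pot','pebble'):
        print(c,n,see(c,n))
E
```

```text
pics
{'time_s': 0.0, 'joint_pos': [1.008, 0.053, 1.614, -0.0, 1.476, -0.119], 'joint_velocities': [-0.003, 0.0, -0.0, -0.001, 0.0, 0.001], 'joint_torque': [0.001, -39.366, -37.019, 0.0, 0.007, -0.0], 'tool_pos': [0.268, 0.564, 0.23], 'ee_rot': [-0.691, -3.064, 0.003], 'wrist_force': [0.205, 0.191, -0.183], 'wrist_torque': [0.028, 0.069, 0.021], 'grasp_force': 0.0, 'width': 0.085}
scene frame [(0.77, [0.5391, 0.1316, -0.0014])]
scene frame_top [(0.8, [0.602, 0.1609, 0.1887])]
scene stand_bar [(0.64, [0.5715, 0.144, 0.2545])]
scene rest [(0.94, [0.2032, -0.2489, 0.0033]), (0.81, [0.5458, -0.2731, -0.0006]), (0.74, [0.5364, 0.1268, -0.001])]
scene glue [(0.84, [0.7246, -0.058, 0.0026]), (0.41, [0.601, 0.1599, 0.1904])]
scene pot [(0.98, [0.5304, 0.3616, -0.0031])]
scene pebble [(0.66, [0.713, 0.1976, 0.0072]), (0.34, [0.539, 0.1243, 0.0002])]
top frame [(0.83, [0.539, 0.1335, -0.0008])]
top frame_top [(0.94, [0.6011, 0.1626, 0.1865])]
top stand_bar [(0.59, [0.5715, 0.1453, 0.2539])]
top rest [(0.97, [0.5393, -0.2714, 0.0003]), (0.68, [0.2007, -0.2425, -0.0013])]
top glue [(0.78, [0.7206, -0.0584, -0.0025])]
top pot [(0.64, [0.5305, 0.3592, 0.0013])]
top pebble [(0.67, [0.7125, 0.1986, -0.0005])]
```

View pics/a.png

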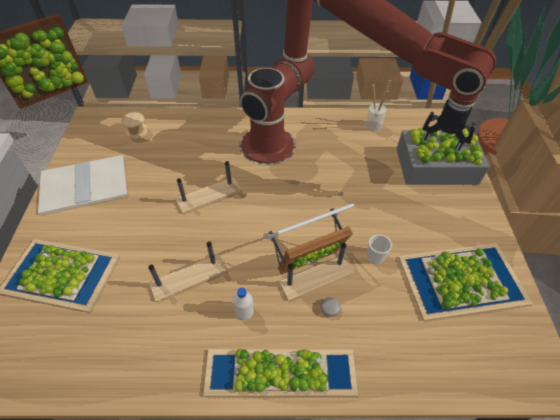

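View pics/b.png

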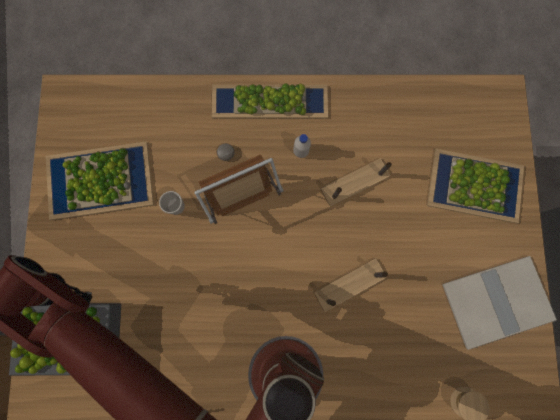

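The scene view shows the frame at about (315,250), with the folded bar running from (270,237) to (353,207). The pot is at (379,248), the pebble at (331,306) and the glue at (243,303). The top view shows the bar from (196,190) to (271,162). The frame sits on the leftmost rest, and both cameras agree on its position. Next I'll refine the yaw and plan the move.

```bash
cat >> h.py <<'E'
from scipy.spatial.transform import Rotation as R
O=np.array([.539,.1325,0]); 
def ray(cam,px,z):
    c=bot.camera_params(cam);K=np.array(c['K']);p=np.array(c['pose'])
    d=np.linalg.inv(K)@[px[0],px[1],1]; d=p[:3,:3]@[d[0],-d[1],-d[2]]; o=p[:3,3]
    return o+d*(z-o[2])/d[2]
def world(yaw,lean,l,O=O):  # local frame point -> world
    return O+R.from_euler('z',yaw).apply(R.from_euler('y',lean).apply(l))
def tool(yaw,lean):  # tool z = -frame z; tool y along +-frame x
    F=(R.from_euler('z',yaw)*R.from_euler('y',lean)).as_matrix()
    return F@np.c_[F.T@F[:,1],[1,0,0],[0,0,-1]]
def plan(p1,R1,n,p0=None,R0=None):
    s=bot.sense(); p0=np.array(s['tool_pos']) if p0 is None else p0
    R0=R.from_rotvec(s['ee_rot']) if R0 is None else R0
    w=(R0.inv()*R1).as_rotvec()/n; d=(np.array(p1)-p0)/n; Rc=R0
    for i in range(n):
        print(i,'d',np.round(Rc.inv().apply(d)/.06,2).tolist(),'w',np.round(np.degrees(w)/6,2).tolist()); Rc=Rc*R.from_rotvec(w)
E
python3 - <<'E'
from h import *
for cam,a,b in(('top',(196,190),(271,162)),('scene',(353,207),(270,237))):
    A,B=ray(cam,a,.254),ray(cam,b,.254);d=A-B
    print(cam,A.round(3),B.round(3),np.linalg.norm(d).round(3),'yaw',np.arctan2(-d[0],d[1]).round(3),((A+B)/2).round(3))
# bar mask line
from cv2 import fitLine
for n,z in(('stand_bar',.254),('frame_top',.18)):
  bot.snapshot('top')
  for m in bot.trace('top',n)[:1]:
    M=np.array(m['mask'],np.uint8); r=cv2.boxPoints(cv2.minAreaRect(cv2.findNonZero(M)));print(n,M.sum(),[ray('top',q,z).round(3).tolist()[:2] for q in r])
yaw=.43
for n,l in(('bar',[-.044,0,.252]),('top',[.009,0,.2]),('hub',[-.075,0,.13])): print(n,world(yaw,.3,l).round(4))
T=R.from_matrix(tool(yaw,0)); print(T.as_matrix().round(2))
s=bot.sense();print(R.from_rotvec(s['ee_rot']).as_matrix().round(2))
for sgn in (0,np.pi):
    print((R.from_rotvec(s['ee_rot']).inv()*T*R.from_euler('z',sgn)).as_rotvec().round(2))
E
```

```text
top [0.529 0.246 0.254] [0.608 0.042 0.254] 0.219 yaw 0.368 [0.568 0.144 0.254]
scene [0.532 0.248 0.254] [0.633 0.02  0.254] 0.25 yaw 0.418 [0.582 0.134 0.254]
stand_bar 615 [[0.526, 0.253], [0.627, 0.042], [0.533, 0.0], [0.434, 0.208]]
frame_top 3041 [[0.561, 0.276], [0.666, 0.053], [0.542, -0.001], [0.441, 0.219]]
bar [0.5685 0.146  0.2537]
top [0.6005 0.1607 0.1884]
hub [0.5088 0.1186 0.1464]
[[-0.42  0.91  0.  ]
 [ 0.91  0.42  0.  ]
 [ 0.    0.   -1.  ]]
[[-0.9   0.43 -0.  ]
 [ 0.43  0.9   0.  ]
 [ 0.    0.   -1.  ]]
[ 0.  -0.   0.7]
[ 0.    0.   -2.44]
```

```bash
python3 - <<'E'
from h import *
yaw=.435; d=np.array([np.cos(yaw),np.sin(yaw),0]); T=R.from_matrix(tool(yaw,0))
s=bot.sense(); p0=np.array(s['tool_pos'])+[0,0,.06]
A=O+d*.072+[0,0,.35]; print(A)
plan(A,T,10,p0=p0)
E
```

```text
[0.60429464 0.16284155 0.35      ]
0 d [-0.79, -0.36, -0.1] w [0.0, -0.0, 0.66]
1 d [-0.82, -0.31, -0.1] w [0.0, -0.0, 0.66]
2 d [-0.84, -0.25, -0.1] w [0.0, -0.0, 0.66]
3 d [-0.85, -0.19, -0.1] w [0.0, -0.0, 0.66]
4 d [-0.86, -0.13, -0.1] w [0.0, -0.0, 0.66]
5 d [-0.87, -0.07, -0.1] w [0.0, -0.0, 0.66]
6 d [-0.87, -0.01, -0.1] w [0.0, -0.0, 0.66]
7 d [-0.87, 0.05, -0.1] w [0.0, -0.0, 0.66]
8 d [-0.87, 0.11, -0.1] w [0.0, -0.0, 0.66]
9 d [-0.86, 0.17, -0.1] w [0.0, -0.0, 0.66]
```

```bash
python3 -m inch '{"steps":[{"gripper":0,"dx":0,"dy":0,"dz":-1,"wx":0,"wy":0,"wz":0},{"gripper":0,"dx":-0.79,"dy":-0.36,"dz":-0.1,"wx":0,"wy":0,"wz":0.66},{"gripper":0,"dx":-0.82,"dy":-0.31,"dz":-0.1,"wx":0,"wy":0,"wz":0.66},{"gripper":0,"dx":-0.84,"dy":-0.25,"dz":-0.1,"wx":0,"wy":0,"wz":0.66},{"gripper":0,"dx":-0.85,"dy":-0.19,"dz":-0.1,"wx":0,"wy":0,"wz":0.66}]}' 40
python3 -m inch '{"steps":[{"gripper":0,"dx":-0.86,"dy":-0.13,"dz":-0.1,"wx":0,"wy":0,"wz":0.66},{"gripper":0,"dx":-0.87,"dy":-0.07,"dz":-0.1,"wx":0,"wy":0,"wz":0.66},{"gripper":0,"dx":-0.87,"dy":-0.01,"dz":-0.1,"wx":0,"wy":0,"wz":0.66},{"gripper":0,"dx":-0.87,"dy":0.05,"dz":-0.1,"wx":0,"wy":0,"wz":0.66},{"gripper":0,"dx":-0.87,"dy":0.11,"dz":-0.1,"wx":0,"wy":0,"wz":0.66}]}'
python3 -m inch '{"steps":[{"gripper":0,"dx":-0.86,"dy":0.17,"dz":-0.1,"wx":0,"wy":0,"wz":0.66},{"gripper":0,"dx":0,"dy":0,"dz":0,"wx":0,"wy":0,"wz":0}]}'
python3 - <<'E'
from h import *
yaw=.435; d=np.array([np.cos(yaw),np.sin(yaw),0]); T=R.from_matrix(tool(yaw,0))
plan(O+d*.072+[0,0,.35],T,1)
cv2.imwrite('pics/c.png',bot.snapshot('wrist')); print(see('wrist','frame_top'),see('wrist','stand_bar'))
E
```

```text
time_s: 1.62
tool_pos: [0.404, 0.4027, 0.3156]
ee_rot: [1.11, 2.939, 0.001]
wrist_force: [1.2, 0.5, 1.0]
width: -0.0001
grasp_force: 0.0
time_s: 2.25
tool_pos: [0.5728, 0.2025, 0.3457]
ee_rot: [1.599, 2.704, 0.001]
wrist_force: [0.0, 0.8, -0.7]
width: 0.0003
grasp_force: 0.0
time_s: 2.5
tool_pos: [0.6075, 0.1609, 0.3513]
ee_rot: [1.695, 2.645, -0.0]
wrist_force: [-0.1, -0.3, -0.1]
width: 0.0001
grasp_force: 0.0
0 d [0.05, -0.03, 0.02] w [0.0, 0.01, -0.04]
[(0.79, [0.5972, 0.1627, 0.1895])] [(0.57, [0.5622, 0.1451, 0.2511])]
```

View pics/c.png

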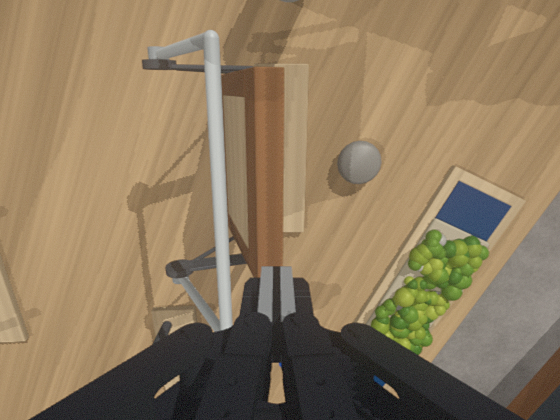

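The wrist view shows the bar at column ~218 and the rail at ~268, both vertical. The fingers, at (277,300), are in front of the bar. I'll descend and push it back.

```bash
python3 -m inch '{"steps":[{"gripper":0,"dx":0,"dy":0,"dz":1,"wx":0,"wy":0,"wz":0},{"gripper":0,"dx":0,"dy":0,"dz":1,"wx":0,"wy":0,"wz":0},{"gripper":0,"dx":0,"dy":-0.2,"dz":0,"wx":0,"wy":0,"wz":0},{"gripper":0,"dx":0,"dy":-0.2,"dz":0,"wx":0,"wy":0,"wz":0},{"gripper":0,"dx":0,"dy":-0.2,"dz":0,"wx":0,"wy":0,"wz":0}]}'
python3 -m inch '{"steps":[{"gripper":0,"dx":0,"dy":-0.2,"dz":0,"wx":0,"wy":0,"wz":0},{"gripper":0,"dx":0,"dy":-0.2,"dz":0,"wx":0,"wy":0,"wz":0},{"gripper":0,"dx":0,"dy":-0.2,"dz":0,"wx":0,"wy":0,"wz":0},{"gripper":0,"dx":0,"dy":-0.2,"dz":0,"wx":0,"wy":0,"wz":0},{"gripper":0,"dx":0,"dy":-0.2,"dz":0,"wx":0,"wy":0,"wz":0}]}'
python3 - <<'E'
from h import *
cv2.imwrite('pics/d.png',bot.snapshot('scene')); print(see('scene','frame_top'),see('scene','stand_bar'))
E
```

```text
time_s: 3.28
tool_pos: [0.574, 0.1488, 0.2358]
ee_rot: [1.685, 2.645, 0.007]
wrist_force: [-0.6, 0.8, 1.4]
width: 0.0001
grasp_force: 0.1
time_s: 3.9
tool_pos: [0.5179, 0.1229, 0.2313]
ee_rot: [-1.689, -2.649, 0.0]
wrist_force: [-0.5, 0.1, 2.7]
width: -0.0
grasp_force: 1.1
[(0.8, [0.5795, 0.1502, 0.1954])] [(0.67, [0.5054, 0.1115, 0.2634])]
```

View pics/d.png

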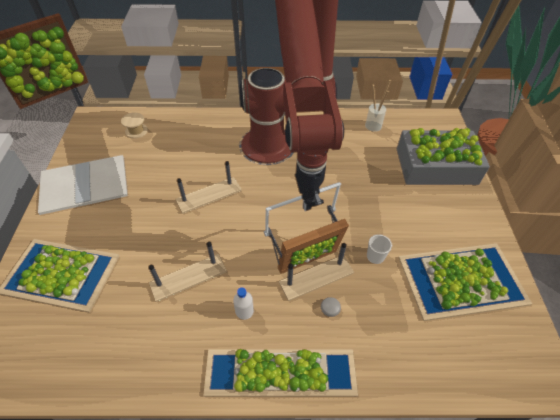

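The bar is up near vertical at (303,196), but the frame has rocked back to a lean of about 0.18. I'll pause and check whether it settles.

```bash
cat >> h.py <<'E'
def state(cams=('scene','top')):
    d=np.array([np.cos(.435),np.sin(.435),0])
    for c in cams:
        bot.snapshot(c)
        for n in('frame','frame_top','stand_bar'):
            for cf,p in see(c,n)[:2]: q=np.array(p)-O; print(c,n,cf,'fwd %.3f lat %.3f z %.3f'%(q@d,q[1]*d[0]-q[0]*d[1],q[2]))
    s=bot.sense(); q=s['tool_pos']-O; print('tool fwd %.3f lat %.3f z %.3f'%(q@d,q[1]*d[0]-q[0]*d[1],q[2]),np.round(s['wrist_force'],1),round(s['grasp_force'],1),s['time_s'])
E
python3 -c "from h import *; state()"
python3 -m inch '{"steps":[{"gripper":0},{"gripper":0},{"gripper":0}]}'
python3 -c "from h import *; state()"
```

```text
scene frame 0.57 fwd -0.002 lat -0.001 z 0.002
scene frame_top 0.76 fwd 0.069 lat -0.002 z 0.189
scene frame_top 0.17 fwd 0.092 lat -0.251 z 0.001
scene stand_bar 0.68 fwd -0.058 lat -0.006 z 0.269
top frame 0.91 fwd -0.002 lat 0.006 z -0.000
top stand_bar 0.79 fwd -0.139 lat -0.003 z 0.216
tool fwd -0.022 lat 0.000 z 0.231 [1.2 0.1 0.2] 0.0 4.45
scene frame 0.86 fwd -0.000 lat -0.002 z 0.000
scene frame_top 0.8 fwd 0.068 lat -0.002 z 0.187
scene stand_bar 0.56 fwd 0.189 lat -0.013 z 0.005
scene stand_bar 0.54 fwd -0.053 lat -0.004 z 0.024
top frame 0.84 fwd -0.002 lat 0.002 z 0.001
tool fwd -0.022 lat 0.000 z 0.231 [ 0.2  0.2 -0.2] 0.0 4.85schema error: expected keys gripper, dx, dy, dz, wx, wy, wz
```

The frame has settled back on the rest at a lean of 0.3, and the bar is down behind it at z≈0.024, as expected when locked. Now I'll set up the pinch on the top rail.

```bash
python3 -m inch '{"steps":[{"gripper":55,"dx":0,"dy":0,"dz":-1,"wx":0,"wy":0,"wz":0},{"gripper":55,"dx":0,"dy":0,"dz":-0.3,"wx":0,"wy":0,"wz":0},{"gripper":55,"dx":0,"dy":0,"dz":0,"wx":0,"wy":0,"wz":0}]}'
python3 - <<'E'
from h import *
state()
T=R.from_matrix(tool(.435,.3)); P=world(.435,.3,[.009,0,.255]); print(P)
plan(P,T,4)
E
```

```text
time_s: 5.22
tool_pos: [0.5196, 0.1233, 0.3114]
ee_rot: [1.687, 2.647, 0.004]
wrist_force: [0.3, 1.0, -1.3]
width: 0.054
grasp_force: 0.0
scene frame 0.59 fwd -0.001 lat -0.001 z 0.002
scene frame_top 0.82 fwd 0.067 lat 0.001 z 0.187
scene stand_bar 0.66 fwd -0.053 lat -0.005 z 0.024
top frame 0.56 fwd -0.000 lat 0.004 z 0.001
top stand_bar 0.45 fwd -0.001 lat 0.001 z 0.005
tool fwd -0.023 lat 0.000 z 0.308 [ 0.4  0.  -0.5] 0.0 5.625
[0.61513689 0.1678798  0.24095112]
0 d [-0.0, 0.44, 0.28] w [0.71, -0.0, 0.0]
1 d [-0.0, 0.46, 0.24] w [0.71, -0.0, 0.0]
2 d [-0.0, 0.48, 0.21] w [0.71, -0.0, 0.0]
3 d [-0.0, 0.5, 0.17] w [0.71, -0.0, 0.0]
```

```bash
python3 -m inch '{"steps":[{"gripper":55,"dx":0,"dy":0.44,"dz":0.28,"wx":0.71,"wy":0,"wz":0},{"gripper":55,"dx":0,"dy":0.46,"dz":0.24,"wx":0.71,"wy":0,"wz":0},{"gripper":55,"dx":0,"dy":0.48,"dz":0.21,"wx":0.71,"wy":0,"wz":0},{"gripper":55,"dx":0,"dy":0.5,"dz":0.17,"wx":0.71,"wy":0,"wz":0},{"gripper":55,"dx":0,"dy":0,"dz":0,"wx":0,"wy":0,"wz":0}]}'
python3 - <<'E'
from h import *
state()
cv2.imwrite('pics/e.png',bot.snapshot('wrist')); print(see('wrist','frame_top'))
T=R.from_matrix(tool(.435,.3)); plan(world(.435,.3,[.009,0,.17]),T,2)
E
```

```text
time_s: 6.25
tool_pos: [0.6152, 0.1686, 0.2369]
ee_rot: [-1.585, -2.49, 0.382]
wrist_force: [-0.2, 0.1, -1.5]
width: 0.0547
grasp_force: 0.0
scene frame 0.96 fwd -0.001 lat -0.003 z -0.002
scene frame_top 0.64 fwd 0.071 lat 0.001 z 0.189
scene stand_bar 0.76 fwd -0.052 lat -0.005 z 0.025
top frame 0.62 fwd -0.003 lat 0.001 z 0.002
top frame 0.5 fwd 0.069 lat 0.000 z 0.187
top frame_top 0.68 fwd 0.069 lat -0.000 z 0.184
top stand_bar 0.46 fwd -0.060 lat -0.001 z 0.023
tool fwd 0.084 lat 0.000 z 0.245 [0.3 0.  0.2] 0.0 6.65
[(0.79, [0.5962, 0.1592, 0.1839])]
0 d [-0.0, 0.0, 0.73] w [0.02, 0.0, 0.0]
1 d [-0.0, 0.01, 0.73] w [0.02, 0.0, 0.0]
```

View pics/e.png

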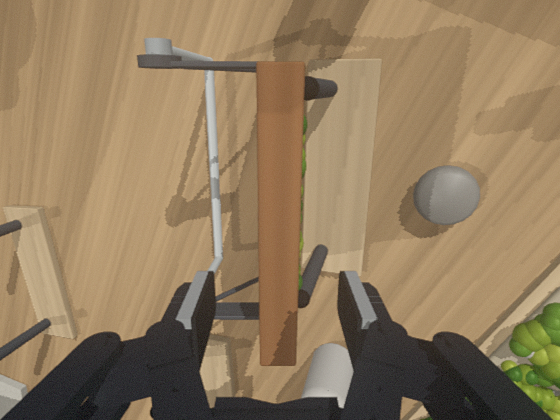

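The wrist view has the rail (columns 257-303) centred between the open fingers (~205 and ~350), with the bar down behind at column ~215. I'll descend and close.

```bash
python3 -m inch '{"steps":[{"gripper":55,"dx":0,"dy":0,"dz":0.5,"wx":0.02,"wy":0,"wz":0},{"gripper":55,"dx":0,"dy":0.01,"dz":0.5,"wx":0.02,"wy":0,"wz":0},{"gripper":55,"dx":0,"dy":0,"dz":0.46,"wx":0,"wy":0,"wz":0},{"gripper":55,"dx":0,"dy":0,"dz":0,"wx":0,"wy":0,"wz":0}]}' 
python3 -m inch '{"steps":[{"gripper":35,"dx":0,"dy":0,"dz":0,"wx":0,"wy":0,"wz":0},{"gripper":30,"dx":0,"dy":0,"dz":0,"wx":0,"wy":0,"wz":0},{"gripper":20,"dx":0,"dy":0,"dz":0,"wx":0,"wy":0,"wz":0},{"gripper":20,"dx":0,"dy":0,"dz":0,"wx":0,"wy":0,"wz":0},{"gripper":20,"dx":0,"dy":0,"dz":0,"wx":0,"wy":0,"wz":0}]}' 30
python3 -c "from h import *; state()"
```

```text
time_s: 7.25
tool_pos: [0.5903, 0.1571, 0.1566]
ee_rot: [-1.586, -2.489, 0.383]
wrist_force: [-0.5, -0.6, 0.0]
width: 0.0549
grasp_force: 0.0
time_s: 7.88
tool_pos: [0.5934, 0.1577, 0.1609]
ee_rot: [-1.591, -2.494, 0.376]
wrist_force: [1.3, 1.5, 5.8]
width: 0.0256
grasp_force: 30.7
scene frame 0.95 fwd -0.003 lat -0.002 z 0.000
scene frame_top 0.89 fwd 0.070 lat -0.003 z 0.187
scene stand_bar 0.76 fwd -0.052 lat -0.003 z 0.025
top frame 0.95 fwd -0.001 lat -0.001 z -0.000
top frame_top 0.8 fwd 0.071 lat 0.000 z 0.187
top stand_bar 0.76 fwd -0.060 lat -0.003 z 0.020
tool fwd 0.060 lat -0.000 z 0.161 [0.7 0.1 6.3] 30.7 8.275
```

```bash
python3 - <<'E'
from h import *
s=bot.sense(); Rt=R.from_rotvec(s['ee_rot']); M=Rt.as_matrix(); z=-M[:,2]; print('tool lean',np.arccos(z[2]))
c=Rt.inv().apply(O-s['tool_pos']); print(c)
w=R.from_rotvec([-.05,0,0]); print('shift units',(c-w.apply(c))/.06,'turn',np.degrees(.05)/6)
E
```

```text
tool lean 0.29862282449208366
[ 0.00023998 -0.00998646  0.17138622]
shift units [-9.03501810e-19 -1.42970359e-01 -4.74877691e-03] turn 0.47746482927568606
```

```bash
python3 -m inch '{"steps":[{"gripper":20,"dx":0,"dy":-0.14,"dz":0,"wx":-0.47,"wy":0,"wz":0},{"gripper":20,"dx":0,"dy":-0.14,"dz":0,"wx":-0.47,"wy":0,"wz":0},{"gripper":20,"dx":0,"dy":-0.14,"dz":0,"wx":-0.47,"wy":0,"wz":0},{"gripper":20,"dx":0,"dy":-0.14,"dz":0,"wx":-0.47,"wy":0,"wz":0},{"gripper":20,"dx":0,"dy":0,"dz":0,"wx":0,"wy":0,"wz":0}]}'
python3 - <<'E'
from h import *
state(); s=bot.sense(); Rt=R.from_rotvec(s['ee_rot']); M=Rt.as_matrix(); print('lean',np.arccos(-M[2,2]))
print(Rt.inv().apply(O-s['tool_pos']))
E
```

```text
time_s: 8.9
tool_pos: [0.5635, 0.144, 0.1694]
ee_rot: [-1.659, -2.602, 0.13]
wrist_force: [0.4, 1.5, 7.0]
width: 0.0256
grasp_force: 30.9
scene frame 0.64 fwd 0.000 lat 0.001 z -0.000
scene frame 0.23 fwd 0.187 lat -0.015 z 0.005
scene frame_top 0.92 fwd 0.030 lat -0.002 z 0.197
top frame 0.91 fwd -0.002 lat 0.002 z 0.003
top frame 0.67 fwd -0.063 lat -0.001 z 0.011
top stand_bar 0.71 fwd -0.061 lat -0.000 z 0.009
tool fwd 0.028 lat 0.000 z 0.169 [0.3 2.2 8. ] 31.1 9.3
lean 0.1010492613960722
[ 4.89520056e-05 -1.03206446e-02  1.71231630e-01]
```

Tracking well, with about 0.1 rad left to turn.

```bash
python3 -m inch '{"steps":[{"gripper":20,"dx":0,"dy":-0.14,"dz":0,"wx":-0.47,"wy":0,"wz":0},{"gripper":20,"dx":0,"dy":-0.14,"dz":0,"wx":-0.47,"wy":0,"wz":0},{"gripper":20,"dx":0,"dy":0,"dz":0,"wx":0,"wy":0,"wz":0},{"gripper":20,"dx":0,"dy":0,"dz":0,"wx":0,"wy":0,"wz":0},{"gripper":20,"dx":0,"dy":0,"dz":0,"wx":0,"wy":0,"wz":0}]}'
python3 - <<'E'
from h import *
state(); s=bot.sense(); Rt=R.from_rotvec(s['ee_rot']); M=Rt.as_matrix(); print('lean',np.arccos(-M[2,2]),M[:,2])
print(Rt.inv().apply(O-s['tool_pos']))
cv2.imwrite('pics/f.png',cv2.resize(bot.snapshot('scene')[150:350,200:440],None,fx=3,fy=3))
E
```

```text
time_s: 9.93
tool_pos: [0.5487, 0.1373, 0.1712]
ee_rot: [-1.688, -2.648, 0.004]
wrist_force: [-2.3, 1.9, 10.8]
width: 0.0254
grasp_force: 31.4
scene frame 0.81 fwd -0.001 lat -0.001 z -0.002
scene frame_top 0.95 fwd 0.011 lat -0.002 z 0.200
scene frame_top 0.19 fwd -0.003 lat -0.001 z -0.000
top frame 0.68 fwd -0.003 lat 0.004 z -0.001
top frame_top 0.88 fwd 0.013 lat -0.002 z 0.202
top stand_bar 0.67 fwd -0.064 lat -0.001 z 0.004
tool fwd 0.011 lat 0.000 z 0.171 [-2.4  2.6 10.9] 31.4 10.325
lean 0.002550398618217378 [-0.00207277 -0.00148598 -0.99999675]
[-1.26548623e-04 -1.04320123e-02  1.71240093e-01]
```

View pics/f.png

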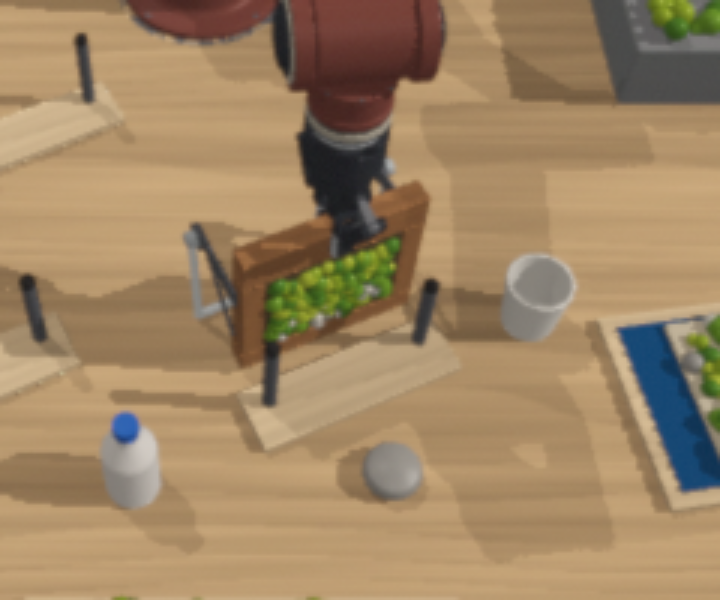

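The crop shows the frame upright at about (330,270) and clear of both posts (270,375 and 428,310). The stand bar is on the table behind it at about (205,310). The glue, pot and pebble haven't moved. Measured lean is about 0.003, bar height 4 mm and grip 31 N, so I'm handing in.

```bash
python3 -c "from h import *; print(bot.job_done())"
```

```text
the job is handed in; nothing more can be done
None
```

The job is handed in: the kickstand was swung down on the leaning frame, and the frame now stands upright (about 0.003 rad lean), gripped at about 31 N and clear of the rest, with its bottom edge and crossbar measured at table height and the glue, pot and pebble where they were; the hand-in returned no verdict.

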